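# Hover a heatsink over its chip

## Task

Lock the board holder by turning its black clamp knob clockwise until it stops; only then pick up the aluminium heatsink from the pink foam pad and carry it over the tall capacitors to the black power chip in the middle of the red circuit board. Finish still holding it there, level, still, centred on the chip and lined up with it, hovering about 8 mm above the chip so that the fit can be checked: do not set it down or let go. Neither the heatsink nor the gripper may touch the board, its parts or the carriage under it, and leave the other things on the bench where they are.

Things in the scene. Friction and masses are not known exactly. Their poses are not given: they have to be found in the camera images.
- heatsink: Bare aluminium finned heatsink, 44 (its x) x 30 (its y) x 31 mm high (z), 35 to 75 g: a 6 mm base with five upright fins running along x; the two outer fins are flat side faces, so it is gripped across y (30 mm). Origin: centre of its underside. It starts lying base down on the foam pad; its x axis and the reverse are equivalent.
- foam: Flat pink foam pad, fixed, 100 x 100 x 10 mm, origin at the centre of its underside on the bench; stands left or right of the board holder. The heatsink lies on its top (10 mm above the bench).
- carriage: Sliding carriage with the red circuit board, 90 (x) x 140 (y) mm, top 47 mm above the bench. x points away from the robot, y along the slide, z up; origin on the bench plane below the chip's centre. On the board: four dark blue capacitors, 16 mm diameter, tops 82 mm above the bench, at x +-20, y +-58 mm; a yellow transformer 10 x 40 mm, top 67 mm above the bench, at x 37, y 0.
- holder: Board holder, fixed, steel base plate 270 mm long (y) and 10 mm thick, turned up to 0.25 rad; origin on the bench plane. The carriage slides on it along y, up to 35 mm either way from its origin. Aluminium end blocks 46 mm high stand at y +-128 mm; a blue clamp block with the knob stands at x -104 mm, towards the robot.
- chip (a point): Centre of the top face of the black power chip, 50 mm above the bench; the chip is 44 (x) x 30 (y) mm, as large as the heatsink's underside, and moves with the carriage. Axes as the carriage's.
- clamp_grip (a point): Point on the clamp knob's vertical axis at the height to grip, 105 mm above the bench. The black knob has an upright bar grip 46 mm long, 14 mm wide, top 112 mm above the bench, on a disc 48 mm across whose top is 82 mm above the bench. This point's axes turn with the knob: x along the bar, z up. At joint value 0 the bar lies along the holder's x axis.
- clamp (a joint): Angle of the clamp knob, rad: 0 loose, growing clockwise seen from above, stop at 1.4 (tight: its screw foot presses on the carriage's flange and keeps it from sliding). Starts between 0 and 0.25; one grasp can turn it all the way. It stays where it is left and takes less than 0.3 N m.
- meter: Red multimeter lying flat, 185 (x) x 90 (y) x 45 mm high, origin at the centre of its underside; loose; on the other side of the board holder from the foam pad. Bystander.
- spool: Spool of solder standing upright, white flanges of 54 mm diameter, 42 mm high, origin at the centre of its underside. Loose bystander.
- cup: White paper cup, 72 mm diameter, 85 mm high, origin at the centre of its underside. Loose bystander.
- pump: Blue desoldering pump lying on the bench, 195 mm along its x, 26 mm high, origin on the bench below its middle. Loose bystander.
- tin: Small open steel tin of fuses, 70 x 100 x 22 mm, origin at the centre of its underside. Loose bystander.
- driver: Orange-handled screwdriver lying on the bench, 180 mm along its x, origin below its middle. Loose bystander.
Not all that is in view belongs to the job. There is more than one size of the heatsink; the job needs the smallest. There is more than one size of the foam; the one meant has the size given above.

How it is judged:
By the outcome, as a careful person would: the job done as asked, in the order asked, and still so for the second after the job is handed in, while the arm keeps its last pose, push and grip.
It also fails if it takes over 59 s, if anything falls off the work surface, if the arm or the gripper's body presses on something with over 40 N, if the wrist force passes 120 N, or if a joint passes its speed limit or range.

## Robot

A 6-joint arm with a two-finger parallel gripper is mounted at the origin on the work surface. World frame = base frame: x ahead of the robot, y to its left, z up, the work surface at z = 0. Lengths are in m, angles in rad, forces in N, time in s.
With the tool pointing down it reaches from about 0.3 to 0.775 m from the base axis. Payload 14.6 kg.
Tool frame: the origin (TCP) lies on the centre line of the jaws, within the pads' length; the fingertips stand 8 mm ahead of it and the grasp point (between the pads) lies 11 mm behind it; z points along the fingers, y is the line along which they close (so a half turn about z gives the same grasp; the last joint's range is limited). The gripper opens to 94 mm and grips with 3 to 60 N. Pads are 16 mm wide; open, the fingers measure 119 mm over their backs; the gripper's body (75 mm by 177 mm) begins 78 mm behind the grasp point.
Start: joints at [-1.273, 0.3, 1.521, -0, 1.321, -0.067], TCP at [0.196, -0.514, 0.213] pointing down, gripper open.
Joint ranges: [-3.03, 3.03], [-0.79, 2.21], [0.23, 2.52], [-1.04, 4.18], [0, 3.07], [-2.55, 2.55]. Speed limits (rad/s): [2.22, 2.22, 2.57, 3.14, 3.14, 3.14].

## Interface

Orientations are given as a rotation vector (axis times angle).
In Python, from workcell import ctrl gives the robot as it stands.
- The arm moves only by the tool play_rows, never from a script. Its argument "steps" is a list of rows, each a list of 7 numbers: the shift along the tool's x, y, z in mm, then the turn, a rotation vector about the tool's x, y, z in degrees, then the opening in per cent of the stroke, from 0 (shut) to 100 (fully open). A call has exactly 5 rows; each row is the pose to reach, as a shift and turn from the pose commanded when the call began, along the tool's axes at that moment; what a row does not reach only later rows make up. A row lasts 1/12 s, in which the tool goes at most 41.7 mm and 7.16 degrees, less where a joint would pass 70% of its speed; a pose out of reach is approached as far as the arm can. A call with a gripper value outside its range is refused whole. The fingers move at their own pace and stop on an object; the grip force is fixed at half the most. Time passes only in rows, so rows that repeat a pose let the fingers close, or fill a call up. It gives the time, the measured TCP pose, the force, the opening and the grip force at its end, in the units of the state.
- ctrl.get_state(): the state, without advancing time (a new reading comes with each control period).
- ctrl.snapshot(name): name is "scene" or "side" or "wrist"; returns a dict with "img" (480x640x3 uint8, red, green, blue), "range_z" (480x640 float32, m along the optical axis (not along the pixel's ray), 0 where there is no reading), "fovy" (degrees; the focal length in pixels is half the picture's height over the tangent of half this angle, whatever the lens; pixels are square), "cx", "cy" (the principal point, pixels), "extrinsics" (4x4, takes a point from camera to world coordinates). Camera axes: x right, y down, z forward; pixel columns grow to the right and rows downward; lengths in m; the calibration is good to about 2 mm. The wrist camera is an equidistant fisheye: a pixel r from the principal point sees the ray r / f radians off the axis. A picture is of the moment at which its call begins.
- ctrl.job_done(): hands the job in; it is judged then, once.
The state is a dict: "clock": time; "joints": joint angles; "qvel": joint speeds; "effort": joint torques, N m; "position": TCP position; "ee_rot": TCP orientation; "ft_force": force on the tool from outside, world axes, zero at the start; "ft_torque": the same for the moment, N m; "finger_gap": finger opening in m; "finger_force": force on a finger pad.
Only numpy, scipy, OpenCV 4.12 (cv2) and the standard library are available. Lean on these libraries where they do the work, as an engineer would, in place of code of your own. Each camera call takes 0.05 s, during which the arm holds its last target. There are 200 camera calls.

## Working session

There is one attempt and no reset: what is moved stays moved. The work goes in short steps, Python scripts to look and compute and a tool call to move; the robot and the scene stay as the last step left them, time stands still between calls to the robot, and variables do not carry over. Pictures are saved under pics/ and viewed, at most 10 in all, crops included, and the job is handed in when it is done.

Besides the shell and the picture viewer there is one more tool, called after ">>>" by a JSON object that holds its "fn" and its "kwargs". play_rows: Moves the arm, as the interface text tells. Its arguments: {"type":"object","properties":{"steps":{"type":"array"}},"required":["steps"]}

```bash
ls; mkdir -p pics; cat > h.py <<'E'
import numpy as np, cv2
from scipy.spatial.transform import Rotation as R
from workcell import ctrl
def snap(n,f=None):
    s=ctrl.snapshot(n); np.savez('last_'+n+'.npz',**s)
    if f: cv2.imwrite('pics/'+f,s['img'][:,:,::-1])
    return s
def world(s):
    "world xyz image for pinhole cams from depth"
    h,w=s['range_z'].shape; f=h/2/np.tan(np.radians(s['fovy'])/2)
    u,v=np.meshgrid(np.arange(w),np.arange(h)); z=s['range_z']
    p=np.stack([(u-s['cx'])/f*z,(v-s['cy'])/f*z,z],-1)
    E=s['extrinsics']; return p@E[:3,:3].T+E[:3,3]
E
python3 - <<'E'
from h import *
print(ctrl.get_state())
for n in('scene','side'):
    s=snap(n,n+'0.png'); print(n,s['fovy'],s['cx'],s['cy'],s['extrinsics'].round(3).tolist(),(s['range_z']>0).mean())
E
```

```text
pics
{'clock': 0.0, 'joints': array([-1.27259966e+00,  3.00504543e-01,  1.52155951e+00, -1.94331983e-05,
        1.32072982e+00, -6.66161588e-02]), 'qvel': array([ 0.00100679, -0.00088647,  0.00089519,  0.00018468,  0.00138575,
       -0.00103524]), 'effort': array([ 7.77313089e-04, -5.31810236e+01, -3.52733588e+01,  7.08359038e-02,
        2.43939750e-02, -1.45498775e-04]), 'position': array([ 0.19613565, -0.513568  ,  0.21287712]), 'ee_rot': array([-3.08830109e+00, -5.69665584e-01,  2.47272255e-04]), 'ft_force': array([-0.24716736,  0.88229325, -0.60820804]), 'ft_torque': array([-0.0309505 ,  0.04880565,  0.01810088]), 'finger_force': 0.0, 'finger_gap': 0.09411048583083846}
scene 55.79166905695408 315.4408968246247 232.26856485446473 [[-0.439, 0.479, -0.76, 1.291], [0.898, 0.22, -0.38, 0.47], [-0.015, -0.85, -0.527, 0.635], [0.0, 0.0, 0.0, 1.0]] 0.9962630208333333
side 43.12088551466133 319.9145221646724 229.61394506481082 [[-0.99, -0.091, 0.104, 0.398], [-0.138, 0.71, -0.691, 1.113], [-0.011, -0.699, -0.715, 1.132], [0.0, 0.0, 0.0, 1.0]] 0.9959537760416667
```

View pics/scene0.png

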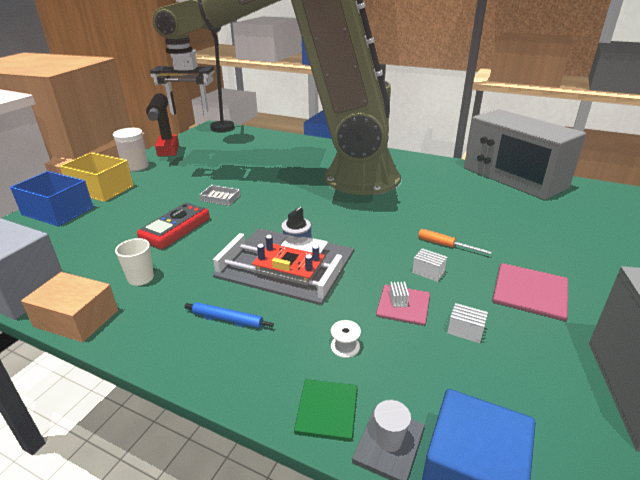

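View pics/side0.png

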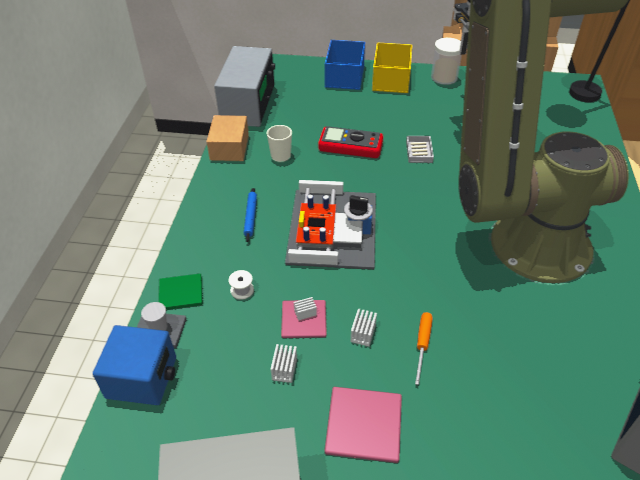

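The scene picture shows the small pink pad with a heatsink at about (402,300) and two other heatsinks off the pad. In the side picture the pad is at (304,318), its heatsink at (305,308), the board at (317,224) and the black knob at (358,207). Next I'll measure these.

```bash
python3 - <<'E'
from h import *
for n,boxes in (('side',dict(hs=(285,290,330,330),board=(280,175,385,270),hs2=(265,340,305,390),hs3=(345,305,382,350))),('scene',dict(hs=(370,270,440,325),board=(205,195,365,300)))):
    s=np.load(f'last_{n}.npz'); P=world(s); img=s['img'].astype(int); r,g,b=img[...,0],img[...,1],img[...,2]
    hsv=cv2.cvtColor(s['img'],cv2.COLOR_RGB2HSV).astype(int)
    def box(k):
        m=np.zeros(r.shape,bool);x0,y0,x1,y1=boxes[k];m[y0:y1,x0:x1]=1;return m
    def rect(name,m):
        q=P[m]
        if len(q)<5: print(n,name,'few');return
        (c,sz,a)=cv2.minAreaRect((q[:,:2]*1000).astype(np.float32)); print(n,name,len(q),'c',np.round(c,1),'sz',np.round(sz,1),'ang',round(a,1),'med',(np.median(q,0)*1000).round(1),'zmax',(q[:,2].max()*1000).round(1))
    sat=hsv[...,1];val=hsv[...,2]; z=P[...,2]
    for k in boxes:
        if k.startswith('hs'):
            rect(k+' top',box(k)&(z>(.034 if k=='hs' else .02))); rect(k+' zt',box(k)&(z>.012)&(sat<60))
    B=box('board')
    rect('pad',box('hs')&(sat>90)&((hsv[...,0]>160)|(hsv[...,0]<5))&(z<.02)&(z>.003))
    rect('red',B&(hsv[...,0]<8)&(sat>150)&(abs(z-.047)<.006))
    rect('blk knob',B&(z>.1)&(z<.125)); rect('disc',B&(abs(z-.082)<.006)&(sat<60))
    rect('chip',B&(val<60)&(abs(z-.05)<.008))
    rect('caps',B&(abs(z-.082)<.006)&(sat>90))
    rect('yel',B&(hsv[...,0]>20)&(hsv[...,0]<40)&(sat>150)&(z>.055))
    rect('plate',B&(abs(z-.010)<.004)&(sat<70))
    rect('ends',B&(abs(z-.046)<.004)&(sat<50)&(val>120))
    m=(B&(abs(z-.082)<.005)&(sat>90)).astype(np.uint8)
    c,l,st,ce=cv2.connectedComponentsWithStats(m)
    for i in range(1,c):
        if st[i,4]>5: print('  cap',(P[l==i].mean(0)*1000).round(1),st[i,4])
E
```

```text
side hs top 242 c [469.9 690.9] sz [ 48.8 854.2] ang 12.9 med [558.8 296.9  39.5] zmax 1132.0
side hs zt 370 c [471.  685.8] sz [ 48.5 864.7] ang 12.9 med [558.4 301.3  37.1] zmax 1132.0
side hs2 top 519 c [507.7 761.5] sz [ 54.4 733.5] ang 13.0 med [581.  443.4  40. ] zmax 1132.0
side hs2 zt 604 c [507.3 761.2] sz [ 53.6 734. ] ang 13.0 med [581.  443.2  36.9] zmax 1132.0
side hs3 top 403 c [423.8 702.8] sz [ 49.7 819.9] ang 0.1 med [424.6 331.5  40.5] zmax 1132.0
side hs3 zt 471 c [423.8 702.8] sz [ 49.9 819.8] ang 0.1 med [425.1 331.8  37.9] zmax 1132.0
side pad 802 c [558.2 301.3] sz [92. 86.] ang 9.1 med [552.2 314.4   9.7] zmax 18.1
side red 835 c [570.3  40.5] sz [ 89.  145.9] ang 3.8 med [566.5  42.5  46.7] zmax 53.0
side blk knob 128 c [468.9   8.2] sz [23.9 45.8] ang 83.4 med [468.7   9.5 108.9] zmax 115.4
side disc 221 c [515.   34.6] sz [163.9 134.5] ang 4.1 med [481.3  17.1  81.4] zmax 87.9
side chip 180 c [569.6  45.7] sz [ 49.2 126.3] ang 3.8 med [569.7  44.1  50.3] zmax 58.0
side caps 27 c [572.9  46.1] sz [ 51.4 123.7] ang 6.4 med [581.5 102.   78.2] zmax 84.3
side y
[... 508 characters left out ...]
101.3  98.2] ang 9.1 med [577.5 321.    8.8] zmax 13.0
scene red 798 c [569.8  39.4] sz [ 94.1 140.8] ang 4.1 med [574.9  44.1  45.8] zmax 51.4
scene blk knob 107 c [468.4   6.4] sz [16.  48.2] ang 79.5 med [474.    8.6 108.5] zmax 112.4
scene disc 234 c [522.6  38.2] sz [149.4 129.6] ang 3.4 med [489.4  14.6  80.9] zmax 87.7
scene chip 49 c [566.1  39.8] sz [33.1 27.9] ang 0.7 med [564.8  41.1  48.9] zmax 50.7
scene caps few
scene yel 58 c [606.9  43.8] sz [11.5 36.7] ang 1.2 med [610.8  45.   60.5] zmax 65.6
scene plate 2831 c [ 496.1 -116.7] sz [582.7 295.5] ang 73.7 med [584.9  -7.7   8.7] zmax 14.0
scene ends 398 c [554.8  11.2] sz [156.5 271.2] ang 3.8 med [577.2 133.9  44.6] zmax 47.9
```

```bash
cat >> h.py <<'E'
def down(yaw): # tool pointing down, tool x at yaw (deg)
    return R.from_euler('z',yaw,degrees=True)*R.from_euler('x',180,degrees=True)
def plan(goal,yaw,n=1,start=None):
    "print n moves (mm, deg) in tool axes from state to goal(mm)"
    st=ctrl.get_state(); p=st['position']*1000; r=R.from_rotvec(st['ee_rot'])
    if start: p,r=np.array(start[0],float),down(start[1])
    y0=np.degrees(np.arctan2(*r.as_matrix()[[1,0],[0,0]])); print('at',p.round(1),'yaw',y0.round(2),'gap',round(st['finger_gap']*1000,1),'t',round(st['clock'],2),'q',st['joints'].round(2))
    d=(yaw-y0)
    if abs(d)>181: d-=360*np.sign(d)
    r0=r
    for i in range(1,n+1):
        g=p+(np.array(goal)-p)/n; r1=down(y0+d*i/n); 
        print((r0.inv().apply(g-p) if i==1 else r0.inv().apply((np.array(goal)-p)/n)).round(1), np.degrees((r0.inv()*r1).as_rotvec()).round(2)); r0=r1
E
python3 - <<'E'
from h import *
for n,(x0,y0,x1,y1) in (('side',(285,290,330,330)),('scene',(370,270,440,325))):
    s=np.load(f'last_{n}.npz'); P=world(s); q=P[y0:y1,x0:x1].reshape(-1,3)*1000
    for a in(16,35):
        t=q[(q[:,2]>a)&(q[:,2]<60)&(abs(q[:,0]-560)<60)]; print(n,a,len(t),[np.round(v,1) for v in cv2.minAreaRect(t[:,:2].astype(np.float32))],np.percentile(t[:,2],95).round(1))
plan((469,6.5,230),171.5,5)
E
```

```text
side 16 356 [array([556.1, 295.3]), array([81.4, 47.8]), np.float64(4.8)] 43.3
side 35 226 [array([560.2, 295.2]), array([44.1, 36.5]), np.float64(27.8)] 43.9
scene 16 334 [array([559. , 294.6]), array([47.6, 30.6]), np.float64(28.1)] 40.9
scene 35 148 [array([558.3, 294.2]), array([46.1, 30.4]), np.float64(28.2)] 41.3
at [ 196.2 -513.6  213. ] yaw 20.9 gap 93.8 t 0.1 q [-1.27  0.3   1.52 -0.    1.32 -0.07]
[ 88.1 -77.7  -3.3] [-5.000e-02 -2.000e-02 -3.012e+01]
[115.2 -23.   -3.4] [  0.     0.   -30.12]
[111.2  37.9  -3.4] [  0.     0.   -30.12]
[77.2 88.6 -3.4] [  0.     0.   -30.12]
[ 22.3 115.3  -3.4] [ -0.     0.   -30.12]
```

>>> {"fn": "play_rows", "kwargs": {"steps": [[88, -78, -10, 0, 0, -30, 50], [88, -78, -10, 0, 0, -30, 50], [88, -78, -10, 0, 0, -30, 50], [88, -78, -10, 0, 0, -30, 50], [88, -78, -10, 0, 0, -30, 50]]}}

```text
clock: 0.52
position: [0.2513, -0.4085, 0.2238]
ee_rot: [2.83, 1.362, -0.0]
ft_force: [0.4, -0.9, 0.3]
finger_gap: 0.0642
finger_force: 0.0
```

>>> {"fn": "play_rows", "kwargs": {"steps": [[115, -23, -5, 0, 0, -30, 50], [115, -23, -5, 0, 0, -30, 50], [115, -23, -5, 0, 0, -30, 50], [115, -23, -5, 0, 0, -30, 50], [115, -23, -5, 0, 0, -30, 50]]}}

```text
clock: 0.93
position: [0.3057, -0.3054, 0.2285]
ee_rot: [2.385, 2.044, -0.0]
ft_force: [-0.1, -0.1, -0.0]
finger_gap: 0.0466
finger_force: 0.0
```

>>> {"fn": "play_rows", "kwargs": {"steps": [[111, 38, 0, 0, 0, -30, 50], [111, 38, 0, 0, 0, -30, 50], [111, 38, 0, 0, 0, -30, 50], [111, 38, 0, 0, 0, -30, 50], [111, 38, 0, 0, 0, -30, 50]]}}

```text
clock: 1.35
position: [0.3607, -0.2022, 0.2282]
ee_rot: [-1.778, -2.589, 0.0]
ft_force: [-0.2, -0.4, 0.1]
finger_gap: 0.0468
finger_force: 0.0
```

>>> {"fn": "play_rows", "kwargs": {"steps": [[77, 89, 0, 0, 0, -30, 50], [77, 89, 0, 0, 0, -30, 50], [77, 89, 0, 0, 0, -30, 50], [77, 89, 0, 0, 0, -30, 50], [77, 89, 0, 0, 0, -30, 50]]}}

```text
clock: 1.77
position: [0.4164, -0.0989, 0.2281]
ee_rot: [-1.05, -2.96, 0.0]
ft_force: [0.1, -0.7, -0.5]
finger_gap: 0.047
finger_force: 0.0
```

```bash
python3 - <<'E'
from h import *
plan((469,6.5,220),171.5,2)
E
```

```text
at [416.4 -98.9 228.1] yaw 140.93 gap 47.0 t 1.77 q [-0.32  0.01  1.82 -0.    1.31 -1.21]
[12.8 57.5  4. ] [ -0.02  -0.04 -15.29]
[-2.8 58.8  4. ] [  0.     0.   -15.29]
```

>>> {"fn": "play_rows", "kwargs": {"steps": [[25.5, 115, 8, 0, 0, -30.6, 50], [25.5, 115, 8, 0, 0, -30.6, 50], [25.5, 115, 8, 0, 0, -30.6, 50], [25.5, 115, 8, 0, 0, -30.6, 50], [25.5, 115, 8, 0, 0, -30.6, 50]]}}

```text
clock: 2.18
position: [0.4692, 0.0061, 0.2198]
ee_rot: [-0.235, -3.132, 0.0]
ft_force: [-0.3, -0.2, 0.2]
finger_gap: 0.047
finger_force: 0.0
```

```bash
python3 - <<'E'
from h import *
s=snap('wrist','wrist1.png'); print(s['fovy'],s['cx'],s['cy'],s['extrinsics'].round(3).tolist()); z=s['range_z'];print((z>0).mean())
plan((469,6.5,220),171.5)
E
```

```text
65.70646984690485 317.5647516929305 239.23960873684464 [[0.148, 0.953, 0.265, 0.393], [0.989, -0.143, -0.04, 0.017], [-0.0, 0.268, -0.964, 0.39], [0.0, 0.0, 0.0, 1.0]]
0.9955208333333333
at [469.    5.4 219.9] yaw 171.29 gap 47.0 t 2.23 q [-0.07  0.11  1.73 -0.    1.3  -1.48]
[ 0.2  1.  -0.1] [-0.02 -0.06 -0.21]
```

View pics/wrist1.png

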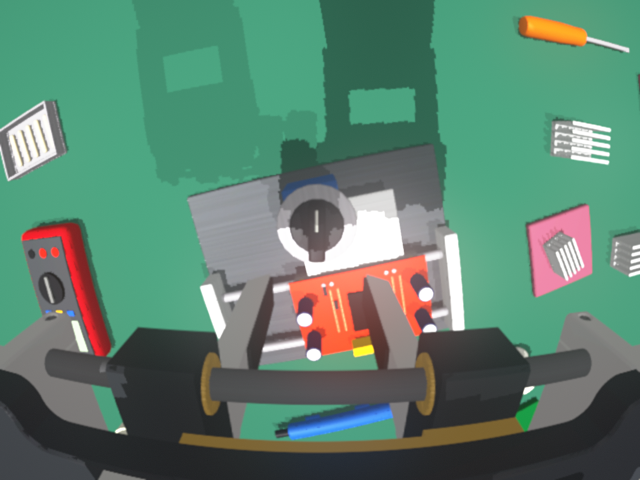

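The wrist view shows the knob at (316,222) with its bar nearly vertical in the picture, the board at (365,305), and the small pad with the heatsink at (562,250). I'll measure the bar from its depth points.

```bash
cat >> h.py <<'E'
def fworld(s):
    h,w=s['range_z'].shape; f=h/2/np.tan(np.radians(s['fovy'])/2)
    u,v=np.meshgrid(np.arange(w)-s['cx'],np.arange(h)-s['cy']); r=np.hypot(u,v)+1e-9; t=r/f
    z=s['range_z']; k=np.tan(t)/r*z; p=np.stack([u*k,v*k,z],-1); E=s['extrinsics']; return p@E[:3,:3].T+E[:3,3]
def rect(q): c,sz,a=cv2.minAreaRect((q[:,:2]*1000).astype(np.float32)); return len(q),np.round(c,1),np.round(sz,1),round(a,1),(np.median(q[:,2])*1000).round(1)
E
python3 - <<'E'
from h import *
s=np.load('last_wrist.npz'); P=fworld(s); B=np.zeros((480,640),bool);B[170:270,265:370]=1; z=P[...,2]
print('bar',rect(P[B&(z>.1)&(z<.125)]))
hsv=cv2.cvtColor(s['img'],cv2.COLOR_RGB2HSV).astype(int)
print('disc',rect(P[B&(abs(z-.082)<.006)]))
m=np.zeros_like(B);m[140:310,500:600]=1
print('hs',rect(P[m&(z>.034)&(z<.06)]),'pad',rect(P[m&(z>.004)&(z<.016)&(hsv[...,1]>90)&(hsv[...,0]>150)]))
plan((469,6,116),171.5)
E
```

```text
bar (1029, array([465.8,   4.9]), array([14.1, 44.6]), 81.6, np.float64(111.0))
disc (1433, array([465.4,   5.2]), array([45.6, 45.9]), 81.3, np.float64(81.3))
hs (940, array([501.6, 304.3]), array([ 51.5, 167.7]), 79.6, np.float64(40.1)) pad (3038, array([558.1, 306.3]), array([ 99.6, 101.1]), 9.1, np.float64(9.2))
at [469.    5.4 219.9] yaw 171.29 gap 47.0 t 2.23 q [-0.07  0.11  1.73 -0.    1.3  -1.48]
[  0.    0.6 103.9] [-0.02 -0.06 -0.21]
```

>>> {"fn": "play_rows", "kwargs": {"steps": [[2.5, 0, 40, 0, 0, 0, 50], [2.5, 0, 80, 0, 0, 0, 50], [2.5, 0, 110, 0, 0, 0, 50], [2.5, 0, 125, 0, 0, 0, 50], [2.5, 0, 125, 0, 0, 0, 50]]}}

```text
clock: 2.65
position: [0.4647, 0.0054, 0.0924]
ee_rot: [-0.248, -3.126, 0.0]
ft_force: [-1.2, 0.2, 0.3]
finger_gap: 0.0469
finger_force: 0.0
```

>>> {"fn": "play_rows", "kwargs": {"steps": [[0, 0, 0, 0, 0, 0, 0], [0, 0, 0, 0, 0, 0, 0], [0, 0, 0, 0, 0, 0, 0], [0, 0, 0, 0, 0, 0, 0], [0, 0, 0, 0, 0, 0, 0]]}}

```text
clock: 3.07
position: [0.4666, 0.0071, 0.0963]
ee_rot: [0.234, 3.131, -0.0]
ft_force: [-0.3, -1.1, 1.4]
finger_gap: 0.0172
finger_force: 1.2
```

>>> {"fn": "play_rows", "kwargs": {"steps": [[0, 0, 0, 0, 0, 0, 0], [0, 0, 0, 0, 0, 0, 0], [0, 0, 0, 0, 0, 0, 0], [0, 0, 0, 0, 0, 0, 0], [0, 0, 0, 0, 0, 0, 0]]}}

```text
clock: 3.48
position: [0.4665, 0.0057, 0.0963]
ee_rot: [0.233, 3.132, -0.004]
ft_force: [-3.2, -13.8, 6.0]
finger_gap: 0.0136
finger_force: 30.0
```

>>> {"fn": "play_rows", "kwargs": {"steps": [[0, -1, 0, 0, 0, 5, 0], [0, -1, 0, 0, 0, 10, 0], [0, -1, 0, 0, 0, 15, 0], [0, -1, 0, 0, 0, 20, 0], [0, -1, 0, 0, 0, 25, 0]]}}

```text
clock: 3.9
position: [0.4664, 0.0054, 0.0963]
ee_rot: [0.911, 3.005, -0.002]
ft_force: [-3.0, -7.7, 6.1]
finger_gap: 0.0141
finger_force: 30.0
```

```bash
python3 - <<'E'
from h import *
s=ctrl.get_state();print(s['ft_force'],s['ft_torque']);plan((466,5,96),100)
E
```

```text
[-3.02199715 -7.67552691  6.05823702] [-1.44046089  0.36304844  0.12375629]
at [466.4   5.4  96.3] yaw 146.25 gap 14.1 t 3.9 q [-0.07  0.26  1.88 -0.    1.01 -1.05]
[ 0.1 -0.6  0.3] [-0.    0.11 46.25]
```

>>> {"fn": "play_rows", "kwargs": {"steps": [[-0.4, -0.6, 0, 0, 0, 6, 0], [-0.4, -0.6, 0, 0, 0, 12, 0], [-0.4, -0.6, 0, 0, 0, 18, 0], [-0.4, -0.6, 0, 0, 0, 24, 0], [-0.4, -0.6, 0, 0, 0, 30, 0]]}}

```text
clock: 4.32
position: [0.4663, 0.0052, 0.0963]
ee_rot: [1.659, 2.666, -0.0]
ft_force: [-3.8, -2.8, 6.1]
finger_gap: 0.014
finger_force: 30.0
```

>>> {"fn": "play_rows", "kwargs": {"steps": [[0, 0, 0, 0, 0, 3, 0], [0, 0, 0, 0, 0, 6, 0], [0, 0, 0, 0, 0, 9, 0], [0, 0, 0, 0, 0, 11, 0], [0, 0, 0, 0, 0, 11, 0]]}}

```text
clock: 4.73
position: [0.4662, 0.0051, 0.0963]
ee_rot: [1.904, 2.498, -0.001]
ft_force: [-4.9, -3.1, 7.7]
finger_gap: 0.0135
finger_force: 30.0
```

```bash
python3 - <<'E'
from h import *
s=ctrl.get_state();print(s['ft_force'],s['ft_torque']);plan((466,5,96),103.6)
E
```

```text
[-4.86963239 -3.1233507   7.72132955] [-0.73497999  0.70497638  0.07633745]
at [466.2   5.1  96.3] yaw 105.36 gap 13.5 t 4.73 q [-0.07  0.26  1.88 -0.    1.01 -0.33]
[-0.1 -0.2  0.3] [0.02 0.06 1.76]
```

>>> {"fn": "play_rows", "kwargs": {"steps": [[0, 0, 0, 0, 0, 1, 0], [0, 0, 0, 0, 0, 2, 0], [0, 0, 0, 0, 0, 3, 0], [0, 0, 0, 0, 0, 3.5, 0], [0, 0, 0, 0, 0, 3.5, 0]]}}

```text
clock: 5.15
position: [0.4662, 0.0051, 0.0963]
ee_rot: [1.977, 2.441, -0.001]
ft_force: [-4.4, -3.6, 7.4]
finger_gap: 0.0139
finger_force: 30.2
```

```bash
python3 - <<'E'
from h import *
s=ctrl.get_state();print(s['ft_force'],s['ft_torque']);plan((466,5,96),103.6)
E
```

```text
[-4.35655505 -3.61536495  7.41696827] [-0.75921537  0.63930973  0.42507247]
at [466.2   5.1  96.3] yaw 101.99 gap 13.9 t 5.15 q [-0.07  0.26  1.88 -0.    1.01 -0.28]
[-0.1 -0.2  0.3] [ 0.02  0.06 -1.61]
```

>>> {"fn": "play_rows", "kwargs": {"steps": [[0, 0, 0, 0, 0, 1, 0], [0, 0, 0, 0, 0, 2, 0], [0, 0, 0, 0, 0, 2, 0], [0, 0, 0, 0, 0, 2, 0], [0, 0, 0, 0, 0, 2, 0]]}}

```text
clock: 5.57
position: [0.4662, 0.0051, 0.0963]
ee_rot: [2.018, 2.407, -0.001]
ft_force: [-4.0, -4.5, 7.6]
finger_gap: 0.0136
finger_force: 31.3
```

```bash
python3 - <<'E'
from h import *
s=ctrl.get_state();print(s['ft_force'],s['ft_torque']);plan((466,5,96),103.6)
E
```

```text
[-3.97377764 -4.4655513   7.57031317] [-0.81442669  0.66826534  0.70309155]
at [466.2   5.1  96.3] yaw 100.05 gap 13.6 t 5.57 q [-0.07  0.26  1.88 -0.    1.01 -0.24]
[-0.1 -0.2  0.3] [ 0.01  0.07 -3.55]
```

>>> {"fn": "play_rows", "kwargs": {"steps": [[0, 0, 0, 0, 0, 0, 50], [0, 0, 0, 0, 0, 0, 50], [0, 0, 0, 0, 0, 0, 50], [0, 0, 0, 0, 0, 0, 50], [0, 0, 0, 0, 0, 0, 50]]}}

```text
clock: 5.98
position: [0.4661, 0.0056, 0.0955]
ee_rot: [-2.019, -2.407, -0.0]
ft_force: [0.8, 0.5, -0.4]
finger_gap: 0.0441
finger_force: 0.0
```

>>> {"fn": "play_rows", "kwargs": {"steps": [[0, 0, -10, 0, 0, 0, 50], [0, 0, -40, 0, 0, 0, 50], [0, 0, -80, 0, 0, 0, 50], [0, 0, -115, 0, 0, 0, 50], [0, 0, -125, 0, 0, 0, 50]]}}

```text
clock: 6.4
position: [0.4675, 0.0055, 0.2264]
ee_rot: [2.015, 2.402, 0.007]
ft_force: [0.5, -1.0, 0.3]
finger_gap: 0.0468
finger_force: 0.0
```

```bash
python3 - <<'E'
from h import *
s=snap('wrist','wrist2.png'); P=fworld(s);z=P[...,2]; m=(abs(P[...,0]-.466)<.04)&(abs(P[...,1]-.005)<.04)&(z>.1)&(z<.125)
print('bar',rect(P[m]))
plan((559,294.5,120),208,1);plan((559,294.5,120),28,1)
E
```

```text
bar (975, array([466.5,   5.2]), array([14.4, 45.8]), 13.0, np.float64(111.0))
at [467.5   5.4 225.7] yaw 100.0 gap 46.9 t 6.45 q [-0.07  0.1   1.73  0.    1.3  -0.24]
[269.  139.5 106.2] [   0.19    0.46 -108.  ]
at [467.5   5.4 225.7] yaw 100.0 gap 46.9 t 6.45 q [-0.07  0.1   1.73  0.    1.3  -0.24]
[269.  139.5 106.2] [ 0.42 -0.18 72.  ]
```

View pics/wrist2.png

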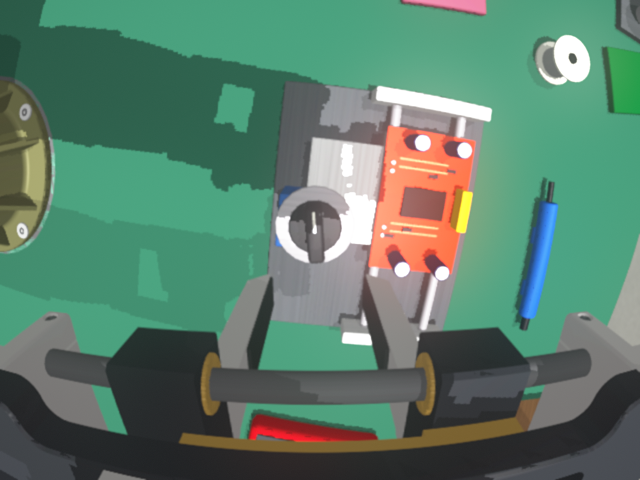

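```bash
python3 - <<'E'
from h import *
s=np.load('last_wrist.npz'); P=fworld(s);z=P[...,2]; hsv=cv2.cvtColor(s['img'],cv2.COLOR_RGB2HSV).astype(int)
B=np.zeros(z.shape,bool);B[180:228,390:455]=1
m=B&(hsv[...,2]<110)&(hsv[...,1]<120)&(z>.042)&(z<.058); n,l,st,_=cv2.connectedComponentsWithStats(m.astype(np.uint8)); i=1+st[1:,4].argmax(); print('chip',st[i],rect(P[l==i]))
B[:]=0;B[110:285,365:490]=1
print('red',rect(P[B&(hsv[...,0]<8)&(hsv[...,1]>150)&(abs(z-.047)<.006)]))
print('yel',rect(P[B&(hsv[...,0]>20)&(hsv[...,0]<40)&(hsv[...,1]>150)&(abs(z-.067)<.004)]))
m=(B&(z>.077)&(z<.09)&(P[...,0]>.53)).astype(np.uint8); n,l,st,_=cv2.connectedComponentsWithStats(m)
for i in range(1,n):
    if st[i,4]>20: print('cap',rect(P[l==i]))
plan((559,294.5,150),28,3)
E
```

```text
Traceback (most recent call last):
ValueError: attempt to get argmax of an empty sequence
```

```bash
python3 - <<'E'
from h import *
s=np.load('last_wrist.npz'); P=fworld(s);z=P[...,2]; hsv=cv2.cvtColor(s['img'],cv2.COLOR_RGB2HSV).astype(int)
print(hsv[203,423],P[203,423],hsv[230,390],P[250,415])
B=np.zeros(z.shape,bool);B[180:228,393:453]=1
m=B&(hsv[...,2]<130)&(z>.03)&(z<.065); n,l,st,_=cv2.connectedComponentsWithStats(m.astype(np.uint8)); i=1+st[1:,4].argmax(); print('chip',st[i],rect(P[l==i]))
B[:]=0;B[110:285,365:490]=1
print('red',rect(P[B&((hsv[...,0]<8)|(hsv[...,0]>172))&(hsv[...,1]>150)&(abs(z-.047)<.008)]))
print('yel',rect(P[B&(hsv[...,0]>20)&(hsv[...,0]<40)&(hsv[...,1]>150)&(abs(z-.067)<.004)]))
m=(B&(z>.077)&(z<.09)&(P[...,0]>.53)).astype(np.uint8); n,l,st,_=cv2.connectedComponentsWithStats(m)
for i in range(1,n):
    if st[i,4]>20: print('cap',rect(P[l==i]))
plan((559,294.5,150),28,3)
E
```

```text
[  2 104 154] [0.56729517 0.04033923 0.05020436] [ 18  88 255] [ 0.57173624 -0.00841791  0.04718344]Traceback (most recent call last):
  File "<stdin>", line 5, in <module>
ValueError: attempt to get argmax of an empty sequence
```

```bash
python3 - <<'E'
from h import *
s=np.load('last_wrist.npz'); P=fworld(s);z=P[...,2]; hsv=cv2.cvtColor(s['img'],cv2.COLOR_RGB2HSV).astype(int)
print(s['img'][203,405:460:5].tolist(), (z[203,390:460:4]*1000).round(1))
B=np.zeros(z.shape,bool);B[178:230,385:456]=1
m=B&(s['img'][...,0]<200)&(z>.03)&(z<.065); n,l,st,_=cv2.connectedComponentsWithStats(m.astype(np.uint8)); i=1+st[1:,4].argmax(); print('chip',st[i],rect(P[l==i]))
B[:]=0;B[110:285,365:490]=1
print('red',rect(P[B&((hsv[...,0]<8)|(hsv[...,0]>172))&(hsv[...,1]>150)&(abs(z-.047)<.008)]))
print('yel',rect(P[B&(hsv[...,0]>20)&(hsv[...,0]<40)&(hsv[...,1]>150)&(abs(z-.067)<.004)]))
m=(B&(z>.077)&(z<.09)&(P[...,0]>.53)).astype(np.uint8); n,l,st,_=cv2.connectedComponentsWithStats(m)
for i in range(1,n):
    if st[i,4]>20: print('cap',rect(P[l==i]))
plan((559,294.5,150),28,3)
E
```

```text
[[159, 109, 104], [159, 106, 102], [157, 102, 97], [156, 99, 93], [154, 96, 90], [150, 91, 86], [147, 90, 83], [144, 87, 80], [255, 109, 80], [255, 114, 74], [178, 123, 45]] [45.8 45.9 46.1 48.8 49.3 49.3 49.4 49.4 48.4 50.3 48.1 47.7 50.9 50.
 45.6 47.3 50.4 59.6]
chip [ 400  187   46   34 1214] (1214, array([568.1,  39.9]), array([43.3, 29.2]), 3.7, np.float64(49.4))
red (3348, array([568.3,  39.3]), array([ 90.5, 140.4]), 3.9, np.float64(46.4))
yel (388, array([605.1,  42.3]), array([10.8, 39.8]), 4.7, np.float64(66.3))
cap (261, array([544.4,  96. ]), array([15.5, 15. ]), 13.0, np.float64(81.7))
cap (238, array([583.9,  98.7]), array([15.3, 15.2]), 38.1, np.float64(81.6))
cap (227, array([551.7, -19.4]), array([15.3, 15.3]), 9.0, np.float64(81.6))
cap (223, array([591.5, -17. ]), array([15.5, 15.9]), 58.1, np.float64(81.5))
at [467.5   5.4 225.7] yaw 100.0 gap 46.9 t 6.45 q [-0.07  0.1   1.73  0.    1.3  -0.24]
[89.6 46.6 25.4] [4.3e-01 1.0e-02 2.4e+01]
[100.9   6.3  25.2] [ 0. -0. 24.]
[ 94.7 -35.3  25.2] [-0. -0. 24.]
```

>>> {"fn": "play_rows", "kwargs": {"steps": [[90, 46.5, 15, 0, 0, 24, 70], [90, 46.5, 15, 0, 0, 24, 70], [90, 46.5, 15, 0, 0, 24, 70], [90, 46.5, 15, 0, 0, 24, 70], [90, 46.5, 15, 0, 0, 24, 70]]}}

```text
clock: 6.87
position: [0.4958, 0.1033, 0.204]
ee_rot: [-2.476, -1.932, 0.003]
ft_force: [0.0, -0.7, -0.2]
finger_gap: 0.0658
finger_force: 0.0
```

>>> {"fn": "play_rows", "kwargs": {"steps": [[101, 6.5, 15, 0, 0, 24, 70], [101, 6.5, 15, 0, 0, 24, 70], [101, 6.5, 15, 0, 0, 24, 70], [101, 6.5, 15, 0, 0, 24, 70], [101, 6.5, 15, 0, 0, 24, 70]]}}

```text
clock: 7.28
position: [0.5267, 0.1988, 0.1893]
ee_rot: [-2.823, -1.378, 0.003]
ft_force: [0.3, -0.2, -0.3]
finger_gap: 0.0658
finger_force: 0.0
```

>>> {"fn": "play_rows", "kwargs": {"steps": [[95, -35.5, 35, 0, 0, 24, 70], [95, -35.5, 35, 0, 0, 24, 70], [95, -35.5, 35, 0, 0, 24, 70], [95, -35.5, 35, 0, 0, 24, 70], [95, -35.5, 35, 0, 0, 24, 70]]}}

```text
clock: 7.7
position: [0.5574, 0.2949, 0.1543]
ee_rot: [3.047, 0.763, -0.003]
ft_force: [0.2, -0.8, 0.3]
finger_gap: 0.0662
finger_force: 0.0
```

```bash
python3 - <<'E'
from h import *
s=snap('wrist','wrist3.png'); P=fworld(s);z=P[...,2]; m=(abs(P[...,0]-.559)<.04)&(abs(P[...,1]-.2945)<.04)&(z<.05)
for lo in(.016,.03,.037): print('hs',rect(P[m&(z>lo)]))
plan((559,294.5,22),28,1)
E
```

```text
hs (1386, array([557.7, 294.6]), array([44.7, 30.7]), 27.2, np.float64(39.9))
hs (1091, array([557.7, 294.6]), array([44.8, 30.6]), 27.3, np.float64(40.2))
hs (1012, array([557.7, 294.6]), array([44.8, 30.6]), 27.3, np.float64(40.3))
at [557.5 294.3 155.1] yaw 28.23 gap 66.0 t 7.75 q [ 0.43  0.53  1.34 -0.    1.27  1.51]
[  1.5   0.5 133.1] [0.01 0.05 0.23]
```

View pics/wrist3.png

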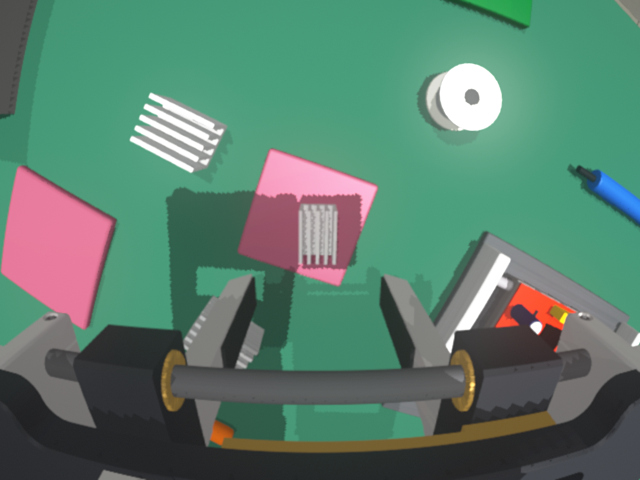

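The heatsink sits at (318,234) on the pad with its fins along the tool's x. It is between the jaws and nothing is near the fingers.

>>> {"fn": "play_rows", "kwargs": {"steps": [[0, 0, 40, 0, 0, 0.9, 70], [0, 0, 80, 0, 0, 0.9, 70], [0, 0, 110, 0, 0, 0.9, 70], [0, 0, 127, 0, 0, 0.9, 70], [0, 0, 133, 0, 0, 0.9, 70]]}}

```text
clock: 8.17
position: [0.5566, 0.2933, 0.02]
ee_rot: [3.052, 0.74, -0.006]
ft_force: [-0.6, -0.7, 0.8]
finger_gap: 0.0659
finger_force: 0.0
```

>>> {"fn": "play_rows", "kwargs": {"steps": [[0, 0, 0, 0, 0, 0, 70], [0, 0, 0, 0, 0, 0, 70], [0, 0, 0, 0, 0, 0, 20], [0, 0, 0, 0, 0, 0, 20], [0, 0, 0, 0, 0, 0, 20]]}}

```text
clock: 8.58
position: [0.558, 0.2955, 0.0237]
ee_rot: [-3.054, -0.737, -0.003]
ft_force: [-0.6, 0.4, 0.3]
finger_gap: 0.0495
finger_force: 0.0
```

>>> {"fn": "play_rows", "kwargs": {"steps": [[0, 0, 0, 0, 0, 0, 10], [0, 0, 0, 0, 0, 0, 10], [0, 0, 0, 0, 0, 0, 10], [0, 0, 0, 0, 0, 0, 10], [0, 0, 0, 0, 0, 0, 10]]}}

```text
clock: 9.0
position: [0.5576, 0.2954, 0.0226]
ee_rot: [-3.054, -0.736, -0.0]
ft_force: [-1.1, -0.3, 3.0]
finger_gap: 0.0298
finger_force: 30.0
```

```bash
python3 - <<'E'
from h import *
s=ctrl.get_state();print(s['ft_force'],s['finger_force']);plan((557.7,294.6,130),27.3)
E
```

```text
[-1.13837331 -0.32254997  2.99236807] 30.000633392482996
at [557.6 295.4  22.6] yaw 27.11 gap 29.8 t 9.0 q [ 0.43  0.68  1.43 -0.    1.03  1.53]
[  -0.3    0.8 -107.4] [ 0.   -0.01 -0.19]
```

>>> {"fn": "play_rows", "kwargs": {"steps": [[0, 0, -5, 0, 0, 0, 10], [0, 0, -20, 0, 0, 0, 10], [0, 0, -45, 0, 0, 0, 10], [0, 0, -75, 0, 0, 0, 10], [0, 0, -105, 0, 0, 0, 10]]}}

```text
clock: 9.42
position: [0.5572, 0.2951, 0.1285]
ee_rot: [3.054, 0.736, -0.002]
ft_force: [-0.2, 0.1, 0.0]
finger_gap: 0.03
finger_force: 30.0
```

>>> {"fn": "play_rows", "kwargs": {"steps": [[0, 0, -15, 0, 0, 5, 10], [0, 0, -15, 0, 0, 10, 10], [0, 0, -15, 0, 0, 16, 10], [0, 0, -15, 0, 0, 20, 10], [0, 0, -15, 0, 0, 23.3, 10]]}}

```text
clock: 9.83
position: [0.5575, 0.2953, 0.1427]
ee_rot: [-3.14, -0.098, -0.0]
ft_force: [0.6, 1.2, -0.4]
finger_gap: 0.0296
finger_force: 30.0
```

```bash
python3 - <<'E'
from h import *
s=ctrl.get_state();print(s['ft_force'],s['finger_force']);plan((568,39.8,142),3.8,2)
E
```

```text
[ 0.55968072  1.22569777 -0.41043256] 29.998795855790377
at [557.5 295.3 142.7] yaw 3.58 gap 29.6 t 9.83 q [0.43 0.54 1.35 0.   1.25 1.94]
[ -2.7 127.8   0.4] [-0.   -0.   -0.11]
[ -3.  127.8   0.4] [ 0.    0.   -0.11]
```

>>> {"fn": "play_rows", "kwargs": {"steps": [[-0.5, 15, 0, 0, 0, 0, 10], [-1, 40, 0, 0, 0, 0, 10], [-2, 70, 0, 0, 0, 0, 10], [-2.5, 100, 0, 0, 0, -0.1, 10], [-2.7, 128, 0, 0, 0, -0.1, 10]]}}

```text
clock: 10.25
position: [0.563, 0.1652, 0.1426]
ee_rot: [3.139, 0.11, -0.0]
ft_force: [1.0, -0.0, -0.6]
finger_gap: 0.03
finger_force: 30.0
```

>>> {"fn": "play_rows", "kwargs": {"steps": [[-1, 30, 0, 0, 0, 0, 10], [-2, 65, 0, 0, 0, -0.1, 10], [-3, 95, 0, 0, 0, -0.1, 10], [-3, 117, 0, 0, 0, -0.1, 10], [-3, 128, 0, 0, 0, -0.1, 10]]}}

```text
clock: 10.67
position: [0.5688, 0.0364, 0.1427]
ee_rot: [3.139, 0.108, 0.0]
ft_force: [1.3, -0.2, -0.8]
finger_gap: 0.0297
finger_force: 30.0
```

>>> {"fn": "play_rows", "kwargs": {"steps": [[0, 0, 0, 0, 0, 0, 10], [0, 0, 0, 0, 0, 0, 10], [0, 0, 0, 0, 0, 0, 10], [0, 0, 0, 0, 0, 0, 10], [0, 0, 0, 0, 0, 0, 10]]}}

```text
clock: 11.08
position: [0.569, 0.0406, 0.1424]
ee_rot: [-3.14, -0.112, 0.0]
ft_force: [0.3, -1.5, -0.4]
finger_gap: 0.0295
finger_force: 30.0
```

```bash
python3 - <<'E'
from h import *
plan((568,39.8,70.6),3.8)
w=snap('wrist','wrist4.png'); P=fworld(w)
print(w['extrinsics'][:3,3])
z=P[...,2]; m=(abs(P[...,0]-.568)<.05)&(abs(P[...,1]-.04)<.05)&(z>.1); print(m.sum(), rect(P[m&(z<.17)]))
for n in('scene','side'):
    s=snap(n); P=world(s);z=P[...,2]; m=(abs(P[...,0]-.568)<.035)&(abs(P[...,1]-.04)<.028)&(z>.12)&(z<.17); v,u=np.nonzero(m); print(n,m.sum(),P[m].min(0),P[m].max(0),u.min(),u.max(),v.min(),v.max())
    cv2.imwrite(f'pics/{n}4.png',cv2.resize(s['img'][max(v.min()-60,0):v.max()+60,max(u.min()-60,0):u.max()+60,::-1],None,fx=3,fy=3))
a=[cv2.imread(f'pics/{n}4.png') for n in('scene','side')]; h=min(x.shape[0] for x in a); x=np.hstack([y[:h] for y in a]); k=min(800/x.shape[1],600/x.shape[0],1); cv2.imwrite('pics/both4.png',cv2.resize(x,None,fx=k,fy=k))
E
```

```text
at [569.   40.6 142.4] yaw 4.09 gap 29.5 t 11.08 q [0.01 0.41 1.54 0.   1.19 1.51]
[-1.   0.7 71.8] [-0.    0.01  0.29]
[0.6473437  0.04562776 0.31298414]
62118 (7446, array([569. ,  40.1]), array([45.3, 53.9]), 4.0, np.float64(153.0))
scene 477 [0.54678388 0.01291788 0.12751964] [0.59411111 0.06796802 0.16992478] 273 299 209 233
side 195 [0.54870547 0.03237072 0.12407296] [0.5923085  0.06797432 0.16922402] 306 324 189 202
```

View pics/both4.png

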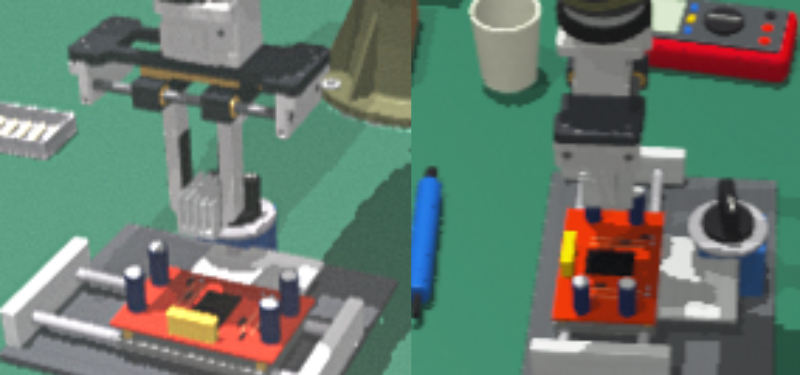

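View pics/wrist4.png

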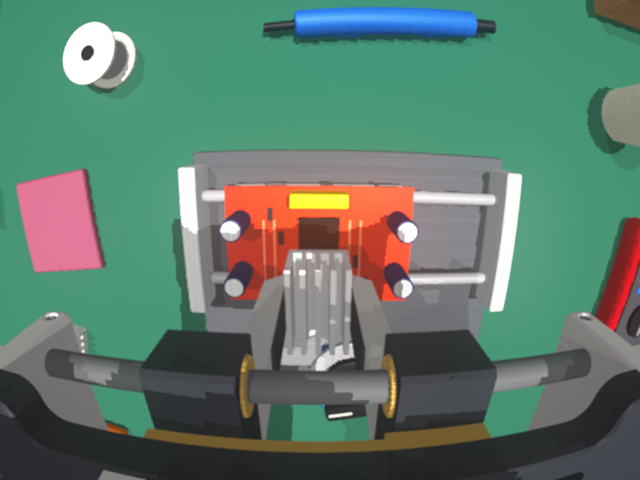

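Both views show the heatsink hanging level between the fingers above the chip (wrist view: heatsink at (318,300), chip at (318,233)). I'll check how it sits in the tool frame and re-measure the chip.

```bash
cat > fit.py <<'E'
from h import *
st=ctrl.get_state(); p=st['position']; r=R.from_rotvec(st['ee_rot'])
def tool(P): return r.inv().apply(P.reshape(-1,3)-p).reshape(P.shape)*1000
w=np.load('last_wrist.npz'); P=fworld(w); T=tool(P)
m=(abs(T[...,0])<40)&(abs(T[...,1])<16)&(T[...,2]>-40)&(T[...,2]<25)
t=T[m]; top=t[t[:,2]<-15.5]
print('n',len(top),'z pct',np.percentile(top[:,2],[2,50,98]).round(1),'x',np.percentile(top[:,0],[.5,1,99,99.5]).round(1),'y',np.percentile(top[:,1],[1,99]).round(1))
c=[(a,np.median(top[(top[:,0]>=a)&(top[:,0]<a+6)&(top[:,2]<-16),2]).round(2)) for a in range(-21,21,6)]; print('top z by x',c)
print('rect',cv2.minAreaRect(top[:,:2].astype(np.float32)))
z=P[...,2]; hsv=cv2.cvtColor(w['img'],cv2.COLOR_RGB2HSV).astype(int)
print('red',rect(P[((hsv[...,0]<8)|(hsv[...,0]>172))&(hsv[...,1]>150)&(abs(z-.047)<.008)&(abs(P[...,0]-.568)<.06)&(abs(P[...,1]-.04)<.09)]))
mm=((z>.077)&(z<.09)&(abs(P[...,0]-.568)<.04)&(abs(P[...,1]-.04)<.075)).astype(np.uint8); n,l,s,_=cv2.connectedComponentsWithStats(mm)
for i in range(1,n):
    if s[i,4]>40: print('cap',rect(P[l==i]))
for n in('scene','side'):
    s=np.load(f'last_{n}.npz'); t=tool(world(s)); q=t[(abs(t[...,0])<30)&(abs(t[...,1])<14)&(t[...,2]>-30)&(t[...,2]<25)]
    print(n,len(q),'x',np.percentile(q[:,0],[1,3,97,99]).round(1),'z',np.percentile(q[:,2],[1,3,97,99]).round(1))
E
python3 fit.py
```

```text
n 3001 z pct [-37.5 -17.8 -16.2] x [-21.8 -21.4  22.   22.1] y [-15.5  15.5]
top z by x [(-21, np.float64(-17.69)), (-15, np.float64(-17.66)), (-9, np.float64(-18.01)), (-3, np.float64(-17.96)), (3, np.float64(-18.43)), (9, np.float64(-17.77)), (15, np.float64(-17.59))]
rect ((0.03746604919433594, 0.016805648803710938), (45.29442596435547, 31.938844680786133), 0.045944951474666595)
red (10875, array([568.2,  39.4]), array([ 90.9, 140. ]), 3.8, np.float64(46.4))
cap (450, array([584.9,  98.2]), array([15.1, 15.4]), 56.9, np.float64(81.6))
cap (432, array([592.4, -16.8]), array([15.2, 15. ]), 49.2, np.float64(81.7))
cap (404, array([545.5,  96. ]), array([15.1, 15.3]), 49.2, np.float64(81.6))
cap (409, array([552.7, -19.4]), array([15.7, 15.5]), 16.7, np.float64(81.6))
scene 258 x [-20.6 -16.9  24.3  24.6] z [-18.4 -18.1  11.5  12.4]
side 87 x [-19.8 -19.8  22.4  22.9] z [-21.4 -20.2  14.8  15.9]
```

>>> {"fn": "play_rows", "kwargs": {"steps": [[-0.7, 0.9, 0, 0, 0, 0.3, 10], [-0.7, 0.9, 5, 0, 0, 0.3, 10], [-0.7, 0.9, 18, 0, 0, 0.3, 10], [-0.7, 0.9, 32, 0, 0, 0.3, 10], [-0.7, 0.9, 40, 0, 0, 0.3, 10]]}}

```text
clock: 11.65
position: [0.5678, 0.0386, 0.1007]
ee_rot: [-3.14, -0.101, 0.003]
ft_force: [0.8, -0.4, -0.8]
finger_gap: 0.0299
finger_force: 30.0
```

>>> {"fn": "play_rows", "kwargs": {"steps": [[0, 0, 6, 0, 0, 0, 10], [0, 0, 13, 0, 0, 0, 10], [0, 0, 19, 0, 0, 0, 10], [0, 0, 23, 0, 0, 0, 10], [0, 0, 25, 0, 0, 0, 10]]}}

```text
clock: 12.07
position: [0.5683, 0.0386, 0.077]
ee_rot: [-3.14, -0.101, 0.001]
ft_force: [-0.3, 0.3, -1.0]
finger_gap: 0.0295
finger_force: 30.0
```

>>> {"fn": "play_rows", "kwargs": {"steps": [[0, 0, 0, 0, 0, 0, 10], [0, 0, 0, 0, 0, 0, 10], [0, 0, 0, 0, 0, 0, 10], [0, 0, 0, 0, 0, 0, 10], [0, 0, 0, 0, 0, 0, 10]]}}

```text
clock: 12.48
position: [0.5685, 0.0386, 0.0777]
ee_rot: [3.14, 0.101, 0.001]
ft_force: [-0.1, -0.3, -0.8]
finger_gap: 0.03
finger_force: 30.0
```

```bash
python3 - <<'E'
from h import *
plan((568.3,39.6,70.7),3.8)
snap('wrist');snap('scene');snap('side')
E
python3 fit.py
```

```text
at [568.5  38.6  77.7] yaw 3.7 gap 30.0 t 12.48 q [0.   0.49 1.6  0.   1.06 1.51]
[-0.2 -1.   7. ] [ 0.   -0.03 -0.1 ]
n 3044 z pct [-37.6 -18.  -16.2] x [-21.7 -21.3  22.2  22.3] y [-15.7  15.7]
top z by x [(-21, np.float64(-17.88)), (-15, np.float64(-17.86)), (-9, np.float64(-18.07)), (-3, np.float64(-18.15)), (3, np.float64(-18.58)), (9, np.float64(-17.89)), (15, np.float64(-17.84))]
rect ((0.044544219970703125, 0.006320953369140625), (31.966106414794922, 44.871604919433594), 89.87779998779297)
red (14417, array([568.7,  39.4]), array([ 90.3, 140.3]), 3.8, np.float64(46.3))
cap (789, array([585. ,  98.4]), array([15.5, 16.2]), 72.6, np.float64(81.6))
cap (792, array([592.4, -16.7]), array([16. , 15.2]), 52.6, np.float64(81.6))
cap (221, array([567.6,  51.4]), array([44.9,  2.9]), 4.4, np.float64(83.2))
cap (130, array([569.6,  44.3]), array([41.6,  2.3]), 5.4, np.float64(83.6))
cap (49, array([590.5,  39.5]), array([1. , 2.3]), 6.8, np.float64(83.7))
cap (118, array([576.4,  31.5]), array([30.2,  2.9]), 3.9, np.float64(83.1))
cap (211, array([569.5,  24.4]), array([44.8,  3. ]), 3.8, np.float64(83.9))
cap (222, array([577.1,  59.9]), array([10.7,  2.5]), 86.0, np.float64(84.5))
cap (228, array([579.9,  17.4]), array([ 2.9, 10.9]), 13.5, np.float64(84.4))
cap (331, array([549.1,  95.3]), array([15.5,  8. ]), 86.0, np.float64(81.2))
cap (333, array([556.7, -18.4]), array([ 8.2, 15.6]), 9.6, np.float64(81.2))
scene 247 x [-18.2 -16.1  24.2  24.3] z [-19.  -18.4  12.4  15. ]
side 76 x [-20.4 -19.7  22.4  22.8] z [-19.7 -19.4  24.4  24.7]
```

>>> {"fn": "play_rows", "kwargs": {"steps": [[0, -0.9, 2, 0, 0, -0.1, 10], [0, -0.9, 4, 0, 0, -0.1, 10], [0, -0.9, 6, 0, 0, -0.1, 10], [0, -0.9, 7, 0, 0, -0.1, 10], [0, -0.9, 7, 0, 0, -0.1, 10]]}}

```text
clock: 13.05
position: [0.5682, 0.0395, 0.0701]
ee_rot: [-3.14, -0.104, 0.001]
ft_force: [-0.4, -0.4, -0.8]
finger_gap: 0.0297
finger_force: 30.0
```

>>> {"fn": "play_rows", "kwargs": {"steps": [[0, 0, 0, 0, 0, 0, 10], [0, 0, 0, 0, 0, 0, 10], [0, 0, 0, 0, 0, 0, 10], [0, 0, 0, 0, 0, 0, 10], [0, 0, 0, 0, 0, 0, 10]]}}

```text
clock: 13.47
position: [0.5684, 0.0395, 0.0705]
ee_rot: [-3.14, -0.104, -0.0]
ft_force: [0.3, 0.2, -1.2]
finger_gap: 0.0301
finger_force: 30.0
```

```bash
python3 - <<'E'
from h import *
plan((568.5,39.5,70.7),3.8); print(ctrl.get_state()['qvel'].round(3))
w=snap('wrist','wrist5.png');snap('scene');s=snap('side')
P=fworld(w);z=P[...,2];m=(abs(P[...,0]-.466)<.04)&(abs(P[...,1]-.005)<.04)&(z>.1)&(z<.125)
P=world(s);z=P[...,2];m=(abs(P[...,0]-.466)<.03)&(abs(P[...,1]-.005)<.03)&(z>.1)&(z<.125);print('knob side',rect(P[m]))
E
python3 fit.py | grep -v cap
```

```text
at [568.4  39.5  70.5] yaw 3.8 gap 30.1 t 13.47 q [0.01 0.5  1.6  0.   1.04 1.51]
[ 0.1  0.  -0.2] [-0.   -0.01  0.  ]
[-0.    -0.001  0.     0.     0.001  0.   ]
knob side (89, array([468.4,   8.7]), array([13.6, 49.6]), 12.3, np.float64(110.7))
n 3012 z pct [-37.8 -17.9 -16.4] x [-21.9 -21.4  22.   22.2] y [-15.7  15.7]
top z by x [(-21, np.float64(-17.84)), (-15, np.float64(-17.82)), (-9, np.float64(-18.03)), (-3, np.float64(-17.99)), (3, np.float64(-18.34)), (9, np.float64(-17.78)), (15, np.float64(-17.62))]
rect ((0.08095359802246094, 0.09262847900390625), (31.961851119995117, 44.748958587646484), 89.3071517944336)
red (14630, array([568.6,  39.4]), array([ 90.2, 140.5]), 3.7, np.float64(46.3))
scene 261 x [-21.6 -19.2  23.6  24.2] z [-18.7 -18.4  22.3  23.3]
side 136 x [-29.2 -28.5  27.4  28.8] z [-18.3 -17.6  24.2  24.7]
```

View pics/wrist5.png

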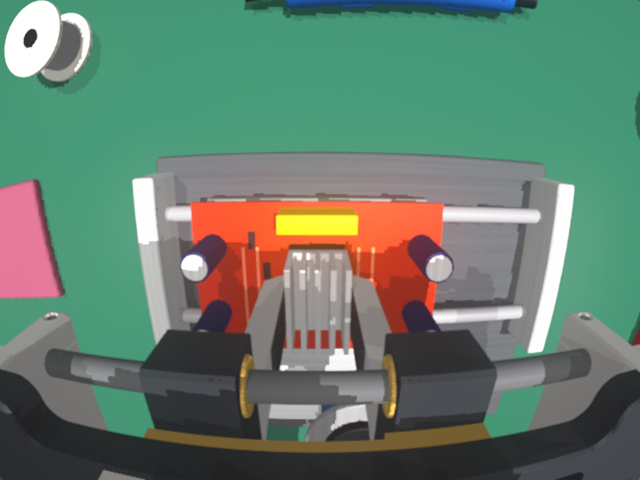

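The heatsink at (318,300) covers the chip. It is centred between the capacitors, lined up with the transformer at (317,222), and touching nothing. The knob is still at its stop, so I'm handing in.

```bash
python3 -c "
from workcell import ctrl
print(ctrl.job_done())"
```

```text
the job is handed in; nothing more can be done
None
```

I turned the clamp knob to its stop, then picked up the smallest heatsink; the arm now holds it level and lined up with the chip, by measurement within about 1 mm of centre and 8 mm above it, and the job is handed in.

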